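Load a sample vial into a vial photometer and close its flush light cover

TASK

Get the photometer ready for a reading: slide its flush cover fully open, take the red-capped sample vial from the rack and lower it gently and upright to the bottom of the well, then slide the cover fully home over it. The cover has no handle, so work it by pressing a fingertip down lightly and carrying it along; never bear down hard on the instrument, do not drop the vial, and leave the other vials and the jar where they are.

Things in the scene. Friction and masses are not known exactly. Their poses are not given: they have to be found in the camera images.
- photometer: Fixed pale box 205 mm deep (x), 190 wide (y), 105 high; origin at the centre of its underside, x to its rear, y to its left. Its flat top (deck) has a window x -87.5..22.5, y -15..75 mm filled by the dark cover. The cover opens to +x, slipping in under the rear deck, so its rear edge is never exposed. Robot forces on it and on the cover must stay under 16 N.
- cover_track (a point): Centre of the cover window (110 mm along x, 90 mm along y), at deck height; fixed to the photometer, same axes, does not move with the cover. The cover's smooth face lies 0.5 to 4.5 mm below the deck: worn guides, differs each time and is not measured, so feel for it. A foam seal under it yields 1 mm per 12 N and bottoms after 2.5 mm.
- cover (a joint): Opening of the flat dark light cover in m: 0 fully shut, 0.062 fully open, end stops at both. A plate 88 mm wide, no handle. Its front edge is at the window's front end when shut; 48 mm of it stay exposed at the window's rear when fully open. Felt tracks hold it where it is left with 4.2 N of friction: 9 to 12 N of fingertip press carries it.
- well (a point): Centre of the well's mouth, mid-floor in the chamber (60 mm along x, 90 mm along y, 49 mm deep) under the window's front part; axes as the photometer. Round well 26 mm deep: a cone 35 mm wide at the mouth leads into a 26 mm bore 8 mm down. A vial on its bottom has its centre 4 mm above this point and its cap top 34 mm above it, clear of the cover.
- sample_mid (a point): Centre (half-way up) of the sample vial, the only one with a red cap; z points to the cap. 60 mm high, 30 g: glass body 24 mm wide, red cap 25 mm wide and 18 mm high at the top (cap centre 21 mm above this point). It starts upright in one of the rack's three holes.
- rack: Fixed orange rack, 50 mm (x) by 170 mm (y), origin at the centre of its underside. The vials stand on its 6 mm base plate, in 26.5 mm holes of a top plate at z = 26 to 32 mm, in a row at y = -55, 0, 55 mm. Their caps are 48 to 66 mm above the bench.
- blank_a_mid (a point): Centre of a white-capped vial of the same size, in the rack (leave alone).
- blank_b_mid (a point): Centre of the other white-capped vial of the same size, in the rack (leave alone).
- jar: Loose reagent jar with a blue cap, 68 mm wide, 95 mm high, origin at the centre of its underside (leave alone).
Not all that is in view belongs to the job. Leave any brown, green or purple look-alike of the part that bears sample_mid alone.

How it is judged (in metres and radians):
On the way, in this order (a step that is already met when the one before it is completed fails the run):
1. the cover is fully open (within 4 mm) (value of joint cover above 0.058 m), for 0.2 s.
2. the sample vial stands on the bottom of the well, let go of (horizontal distance between sample_mid and well below 0.004 m and z of sample_mid in the frame of well below 0.007 m and contact force between the fingers and sample below 0.05 N), for 0.2 s.
At the end, for the whole second after the job is handed in: The cover is shut to within 2 mm of its stop; the sample vial stands upright in the well, its centre within 4 mm of the well's axis and its underside within 3 mm of the bottom; the white-capped vials are within 12 mm and the jar within 20 mm of where they started (value of joint cover below 0.002 m and horizontal distance between sample_mid and well below 0.004 m and z of sample_mid in the frame of well below 0.007 m and angle between sample_mid's own z axis and vertical below 0.15 rad and distance of each of blank_a_mid, blank_b_mid from where it was at the start of the episode below 0.012 m and distance of jar from where it was at the start of the episode below 0.02 m); the robot touches nothing.
It fails at once if the robot presses on the photometer or its cover with 16 N or more (contact force between any of the fingers, the arm and photometer above 16 N or contact force between any of the fingers, the arm and cover above 16 N).
It fails at once if the sample vial is dropped (falls out of the fingers faster than 0.45 m/s) (contact force between the fingers and sample below 0.05 N and linear speed of sample above 0.45 m/s).
It fails at once if the sample vial is rammed against the photometer with more than 40 N (contact force between sample and photometer above 40 N).
It fails at once if a white-capped vial is moved more than 12 mm (distance of any of blank_a_mid, blank_b_mid from where it was at the start of the episode above 0.012 m).
It fails at once if the jar is moved more than 20 mm (distance of jar from where it was at the start of the episode above 0.02 m).
It also fails if it takes over 72 s, if anything falls off the work surface, if the arm or the gripper's body presses on something with over 40 N, if the wrist force passes 120 N, or if a joint passes its speed limit or range.

ROBOT

A 6-joint arm with a two-finger parallel gripper is mounted at the origin on the work surface. World frame = base frame: x ahead of the robot, y to its left, z up, the work surface at z = 0. Lengths are in m, angles in degrees, forces in N, time in s.
With the tool pointing down it reaches from about 0.4 to 0.925 m from the base axis. Payload 12.5 kg.
Tool frame: the origin (TCP) lies on the front face of the gripper's body, between the roots of the fingers; the fingertips stand 78 mm ahead of it and the grasp point (between the pads) lies 59 mm ahead of it (arm.grip_point_offset is the distance from the TCP to the grasp point, in m); y points along the fingers, x is the direction in which the jaws open and shut, and the axes are right-handed (so a half turn about y gives the same grasp; the last joint's range is limited). The gripper opens to 95 mm and grips with 3 to 60 N. Pads are 20 mm wide; open, the fingers measure 119 mm over their backs; the gripper's body (75 mm by 180 mm) begins 59 mm behind the grasp point.
Start: joints at [-6.05, 28.126, 89.318, -0, 62.55, -6.05], TCP at [0.625, 0, 0.292] pointing down, gripper open.
Joint ranges: [-177.58, 177.58], [-47.91, 125.51], [2.72, 160], [-65.01, 245.01], [3.68, 167.84], [-153.87, 153.87]. Speed limits (degrees/s): [127.2, 127.2, 159.86, 180, 180, 180].

INTERFACE

Orientations are given as [roll, pitch, yaw] about the fixed x, y, z axes, in that order (R = Rz(yaw) Ry(pitch) Rx(roll)).
In Python, from bench import arm gives the robot as it stands. The module is installed in compiled form; this text tells all that it offers.
- The arm moves only by the tool jog_arm, never from a script. Its argument "targets" is a list of rows, each a list of 7 numbers: the shift along the tool's x, y, z in m, then the turn, a rotation vector about the tool's x, y, z in rad, then the finger opening in m, from 0 to 0.0951. In form: [[dx, dy, dz, wx, wy, wz, jaw], ...]. A call has 1 to 5 rows; each row is the pose to reach, as a shift and turn from the pose commanded when the call began, along the tool's axes at that moment; what a row does not reach only later rows make up. A row lasts 1/10 s, in which the tool goes at most 50 mm and 8.59 degrees, less where a joint would pass 70% of its speed; a pose out of reach is approached as far as the arm can. A call with a gripper value outside its range is refused whole. The fingers move at their own pace and stop on an object; the grip force is fixed at half the most. Time passes only in rows, so rows that repeat a pose let the fingers close. It gives the time, the measured TCP pose, the force and the opening at its end, in the units of the state.
- arm.observe(): the state, without advancing time (a new reading comes with each control period).
- arm.read_camera(name): name is "scene" or "side" or "wrist"; returns the picture (480x640x3 uint8, red, green, blue); there is no depth.
- arm.calibration(name): a dict with "K" (3x3 intrinsics, pixels), "T" (4x4, takes a point from camera to world coordinates). Camera axes: x right, y down, z forward; pixel columns grow to the right and rows downward; lengths in m; the calibration is good to about 2 mm. A picture is of the moment at which its call begins: read the wrist's pose just before it. calibration takes no time and is no camera call; for the wrist camera it gives the pose at the moment of the call.
- arm.finish_job(): hands the job in, once; it reports no verdict.
The state is a dict: "time_s": time; "joint_pos": joint angles; "joint_velocities": joint speeds; "tau": joint torques, N m; "position": TCP position; "tool_rot": TCP orientation; "ft_force": force on the tool from outside, world axes, zero at the start; "wrist_torque": the same for the moment, N m; "gripper_width": finger opening in m.
Only numpy, scipy, OpenCV 4.12 (cv2) and the standard library are available. Lean on these libraries where they do the work, as an engineer would, in place of code of your own. Each camera call takes 0.05 s, during which the arm holds its last target.

## Working session

There is one attempt and no reset: what is moved stays moved. The work goes in short steps, Python scripts to look and compute and a tool call to move; the robot and the scene stay as the last step left them, time stands still between calls to the robot, and variables do not carry over. Pictures are saved under pics/ and viewed, and the job is handed in when it is done.

Besides the shell and the picture viewer there is one more tool, called after "Call:" as a command line: name --pt "numbers of a row" for each row, then --argument value for the rest. jog_arm: Moves the arm, as the interface text tells. Its arguments: {"type":"object","properties":{"targets":{"type":"array","items":{"type":"array","items":{"type":"number"}}}},"required":["targets"]}

```bash
mkdir -p pics; python3 - <<'E'
from bench import arm
import cv2
print(arm.observe())
for n in ["scene","side","wrist"]:
    c=arm.calibration(n); im=arm.read_camera(n)
    cv2.imwrite(f"pics/{n}0.png",im[:,:,::-1]); print(n,c["K"].round(1).tolist(),c["T"].round(3).tolist())
E
```

```text
{'time_s': 0.0, 'joint_pos': array([-6.04894711e+00,  2.81632214e+01,  8.93500265e+01,  3.30928206e-04,
        6.25479850e+01, -6.04930960e+00]), 'joint_velocities': array([-0.06285885, -0.05898571, -0.10491652,  0.08034395, -0.05215181,
       -0.08548413]), 'tau': array([-9.52334158e-04, -6.12640929e+01, -2.58175153e+01,  6.92750537e-02,
        4.83079045e-02, -1.38641695e-05]), 'position': array([6.24845441e-01, 5.63255370e-05, 2.91672334e-01]), 'tool_rot': array([-8.99932551e+01,  6.08609799e-02,  2.13355969e-04]), 'ft_force': array([0.1210837 , 0.12770249, 0.17996222]), 'wrist_torque': array([-0.06843433, -0.01043353,  0.02962259]), 'gripper_width': 0.0948812828576676}
scene [[494.9, 0.0, 320.3], [0.0, 494.9, 237.0], [0.0, 0.0, 1.0]] [[0.189, 0.802, -0.567, 1.176], [0.982, -0.154, 0.109, 0.003], [0.0, -0.578, -0.816, 0.917], [0.0, 0.0, 0.0, 1.0]]
side [[513.1, 0.0, 312.1], [0.0, 513.1, 236.0], [0.0, 0.0, 1.0]] [[-0.79, -0.346, 0.506, 0.165], [-0.613, 0.423, -0.668, 0.662], [0.017, -0.837, -0.546, 0.544], [0.0, 0.0, 0.0, 1.0]]
wrist [[418.4, 0.0, 310.4], [0.0, 418.4, 241.1], [0.0, 0.0, 1.0]] [[1.0, -0.0, -0.001, 0.625], [-0.001, -0.963, -0.269, 0.076], [-0.001, 0.269, -0.963, 0.384], [0.0, 0.0, 0.0, 1.0]]
```

View pics/scene0.png

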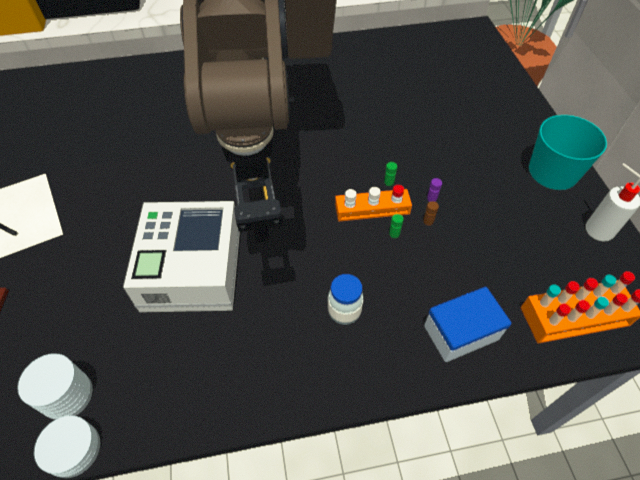

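View pics/side0.png

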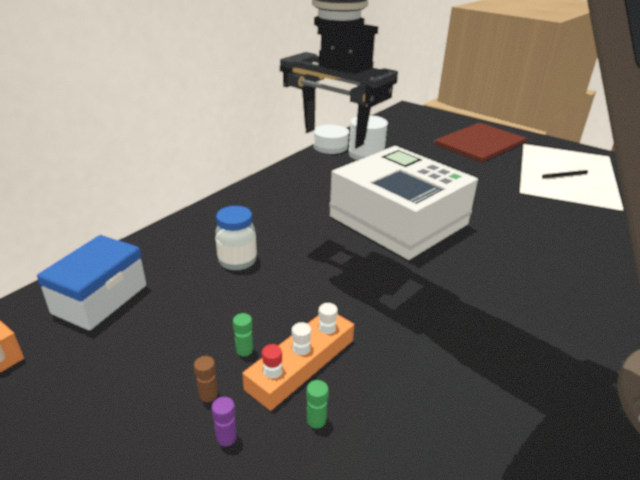

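View pics/wrist0.png

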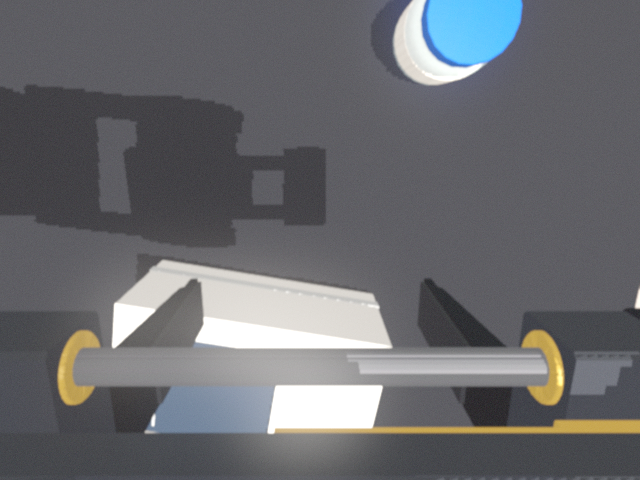

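```bash
cat > h.py <<'E'
import numpy as np, cv2
def ray(c,u,v):
    d=c["T"][:3,:3]@np.linalg.inv(c["K"])@np.array([u,v,1.0]); return c["T"][:3,3],d
def onz(c,u,v,z):
    o,d=ray(c,u,v); return o+d*(z-o[2])/d[2]
def proj(c,p):
    T=np.linalg.inv(c["T"]); q=T[:3,:3]@np.asarray(p)+T[:3,3]; q=c["K"]@q; return q[:2]/q[2]
def tri(c1,p1,c2,p2):
    o1,d1=ray(c1,*p1);o2,d2=ray(c2,*p2);d1/=np.linalg.norm(d1);d2/=np.linalg.norm(d2)
    s=np.linalg.lstsq(np.c_[d1,-d2],o2-o1,rcond=None)[0]; a=o1+d1*s[0];b=o2+d2*s[1]; return (a+b)/2,np.linalg.norm(a-b)
E
python3 - <<'E'
import cv2
s=cv2.imread("pics/scene0.png"); d=cv2.imread("pics/side0.png")
cv2.imwrite("pics/s1.png",cv2.resize(s[190:320,115:250],None,fx=4,fy=4,interpolation=cv2.INTER_CUBIC))
cv2.imwrite("pics/d1.png",cv2.resize(d[130:270,320:490],None,fx=4,fy=4,interpolation=cv2.INTER_CUBIC))
cv2.imwrite("pics/s2.png",cv2.resize(s[150:250,320:450],None,fx=4,fy=4,interpolation=cv2.INTER_CUBIC))
E
```

```text
(no output)
```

View pics/s1.png

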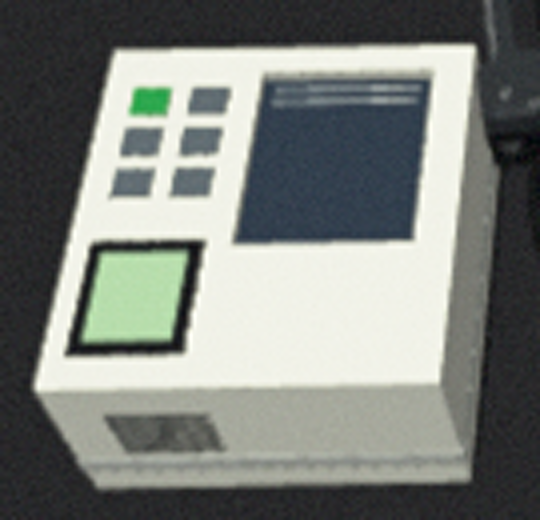

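View pics/d1.png

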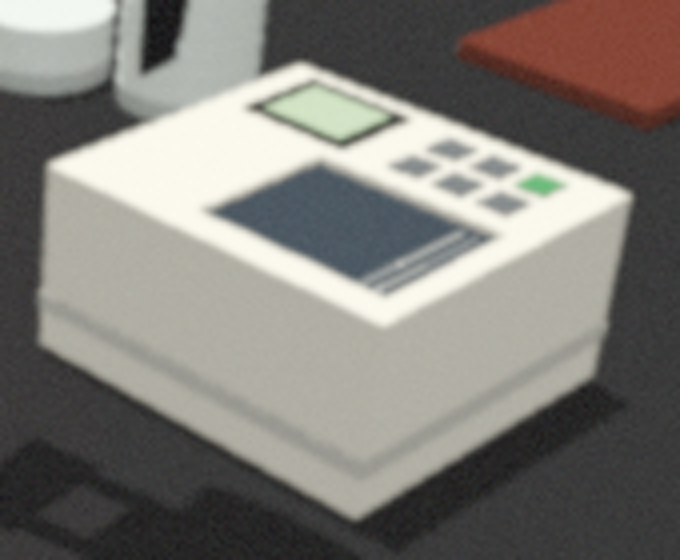

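View pics/s2.png

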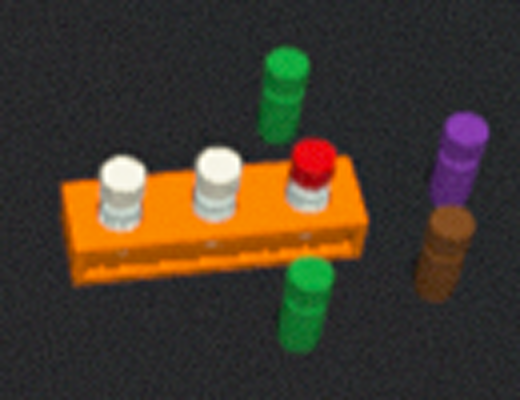

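```bash
cat > m.py <<'E'
from h import *
from bench import arm
cs=arm.calibration("scene");cd=arm.calibration("side")
S=[(115,47),(475,45),(440,385),(35,388),(265,72),(433,69),(413,240),(233,243)]
D=[(632,193),(385,327),(47,163),(300,62),(497,237),(385,295),(207,210),(320,163)]
M=np.array([(-102.5,-95),(-102.5,95),(102.5,95),(102.5,-95),(-87.5,-15),(-87.5,75),(22.5,75),(22.5,-15)])/1000
def fit(P):
    a=M-M.mean(0);b=P-P.mean(0)
    H=a.T@b; th=np.arctan2(H[0,1]-H[1,0],H[0,0]+H[1,1])
    R=np.array([[np.cos(th),-np.sin(th)],[np.sin(th),np.cos(th)]]); t=P.mean(0)-R@M.mean(0)
    return th,R,t,(M@R.T+t-P)
f=lambda p,o:((p[0]+.5)/4-.5+o[0],(p[1]+.5)/4-.5+o[1])
PS=np.array([onz(cs,*f(p,(115,190)),.105)[:2] for p in S]);PD=np.array([onz(cd,*f(p,(320,130)),.105)[:2] for p in D])
for P in (PS,PD,(PS+PD)/2):
    th,R,t,e=fit(P); print("yaw",np.degrees(th),"org",t,"track",R@[-.0325,.03]+t,"\n",(e*1000).round(1).tolist())
T3=[tri(cs,f(a,(115,190)),cd,f(b,(320,130))) for a,b in zip(S,D)]
print([ (q[0].round(4).tolist(),round(q[1],4)) for q in T3])
# caps
im={n:cv2.imread(f"pics/{n}0.png") for n in("scene","side")}
for n,c,(x0,y0,x1,y1) in(("scene",cs,(320,150,450,250)),("side",cd,(180,280,380,460))):
    hsv=cv2.cvtColor(im[n],cv2.COLOR_BGR2HSV)
    H,Sx,V=[hsv[:,:,i] for i in range(3)]
    red=((H<4)|(H>174))&(Sx>150)&(V>80); 
    wh=(Sx<70)&(V>130)
    for nm,m in(("red",red),("wh",wh)):
        k=np.zeros(m.shape,np.uint8);k[y0:y1,x0:x1]=m[y0:y1,x0:x1]
        N,_,st,ce=cv2.connectedComponentsWithStats(k)
        for i in range(1,N):
            if st[i,4]>20: print(n,nm,st[i].tolist(),ce[i].round(1), "capz.057",onz(c,*ce[i],.057).round(4))
E
python3 m.py
```

```text
yaw -9.923727475914161 org [ 0.56966154 -0.16175254] track [ 0.54281791 -0.12660045] 
 [[1.9, 0.6], [0.1, 0.5], [-1.4, -0.3], [0.1, -0.7], [-1.6, -0.7], [-0.7, 1.3], [1.1, 0.4], [0.5, -1.0]]
yaw -9.815609088244964 org [ 0.56720897 -0.15844922] track [ 0.54029906 -0.12334784] 
 [[-0.7, 2.7], [0.6, -0.1], [-1.5, 1.4], [-1.8, 2.9], [-2.6, -4.6], [-1.3, 2.5], [3.4, 2.8], [3.9, -7.5]]
yaw -9.869740269625026 org [ 0.56843524 -0.1601009 ] track [ 0.5415585  -0.12497412] 
 [[0.6, 1.6], [0.4, 0.2], [-1.5, 0.5], [-0.9, 1.1], [-2.1, -2.6], [-1.0, 1.9], [2.3, 1.6], [2.2, -4.2]]
[([0.4507, -0.238, 0.1049], np.float64(0.0007)), ([0.4833, -0.051, 0.1028], np.float64(0.0003)), ([0.6875, -0.0858, 0.1037], np.float64(0.0002)), ([0.654, -0.2724, 0.1049], np.float64(0.0003)), ([0.4824, -0.1602, 0.1029], np.float64(0.003)), ([0.496, -0.0742, 0.1037], np.float64(0.0)), ([0.601, -0.0932, 0.1028], np.float64(0.0024)), ([0.5869, -0.1795, 0.1008], np.float64(0.0024))]
scene red [392, 184, 13, 13, 117] [397.6 189.9] capz.057 [0.4823 0.317  0.057 ]
scene wh [369, 187, 11, 18, 174] [373.8 195.2] capz.057 [0.4875 0.2594 0.057 ]
scene wh [345, 189, 11, 18, 172] [349.9 197.5] capz.057 [0.4838 0.2049 0.057 ]
scene wh [392, 196, 10, 7, 48] [396.4 199.1] capz.057 [0.5081 0.3066 0.057 ]
side red [262, 344, 19, 23, 354] [271.3 354.7] capz.057 [0.4858 0.3194 0.057 ]
side wh [318, 302, 20, 32, 502] [327.3 317. ] capz.057 [0.4723 0.217  0.057 ]
side wh [291, 322, 20, 33, 542] [300.9 337.6] capz.057 [0.4756 0.2717 0.057 ]
side wh [263, 365, 19, 13, 189] [272.3 371.2] capz.057 [0.4666 0.3392 0.057 ]
```

Call:
jog_arm --pt "-0.023 0 -0.024 0 -0.14 0 0" --pt "-0.046 0.005 -0.048 0 -0.28 0 0" --pt "-0.07 0.01 -0.071 0 -0.42 0 0" --pt "-0.093 0.015 -0.095 0 -0.56 0 0" --pt "-0.116 0.02 -0.119 0 -0.7 0 0"

```text
time_s: 0.65
position: [0.5079, -0.1197, 0.272]
tool_rot: [-90.0, 0.0, 40.4]
ft_force: [-0.1, 0.2, 0.3]
gripper_width: 0.0606
```

Call:
jog_arm --pt "0 0 0 0 -0.14 0 0" --pt "0 0 0 0 -0.28 0 0" --pt "0 0 0 0 -0.42 0 0" --pt "0 0 0 0 -0.56 0 0" --pt "0 0 0 0 -0.6985 0 0"

```text
time_s: 1.15
position: [0.5089, -0.119, 0.2721]
tool_rot: [-90.0, -0.0, 80.5]
ft_force: [-0.5, 0.5, -0.3]
gripper_width: 0.0204
```

```bash
python3 - <<'E'
from bench import arm
import cv2
print(arm.calibration("wrist")["T"].round(4).tolist())
for n in ["scene","wrist"]:
    im=arm.read_camera(n); cv2.imwrite(f"pics/{n}1.png",im[:,:,::-1])
s=arm.observe(); print({k:s[k] for k in("time_s","position","tool_rot","ft_force","wrist_torque","gripper_width","joint_pos")})
E
```

```text
[[0.1665, 0.9498, 0.2649, 0.4341], [0.986, -0.1603, -0.0452, -0.1065], [-0.0005, 0.2687, -0.9632, 0.3647], [0.0, 0.0, 0.0, 1.0]]
{'time_s': 1.25, 'position': array([ 0.50893855, -0.11897985,  0.27213745]), 'tool_rot': array([-8.99900873e+01, -3.20042971e-03,  8.02458056e+01]), 'ft_force': array([-1.03709858, -0.90936566,  0.00210799]), 'wrist_torque': array([ 0.10889939, -0.09116977,  0.02926862]), 'gripper_width': 0.01277802023863631, 'joint_pos': array([-2.04022511e+01,  2.11996486e+01,  1.04975384e+02,  1.62722981e-03,
        5.38353007e+01, -1.00649017e+02])}
```

View pics/wrist1.png

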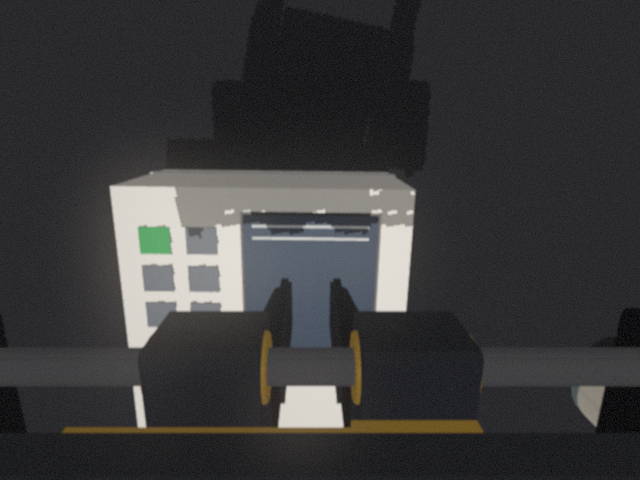

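```bash
python3 - <<'E'
from h import *
from bench import arm
c=arm.calibration("wrist")
for n,p in dict(dl=(119,188),dr=(414,190),wl=(243,214),wr=(379,214)).items(): print(n,onz(c,*p,.105).round(4))
th=np.radians(-9.87);R=np.array([[np.cos(th),-np.sin(th)],[np.sin(th),np.cos(th)]])
for m in [(-.1025,-.095),(-.1025,.095),(-.0875,-.015),(-.0875,.075)]: print(m,R@m+[.569,-.1605])
im=cv2.imread("pics/wrist1.png");cv2.imwrite("pics/w1b.png",cv2.resize(im[150:350,100:430],None,fx=2.4,fy=2.4))
E
```

```text
dl [ 0.4515 -0.2302  0.105 ]
dr [ 0.484  -0.0494  0.105 ]
wl [ 0.4808 -0.1577  0.105 ]
wr [ 0.4954 -0.0729  0.105 ]
(-0.1025, -0.095) [ 0.45173282 -0.23652406]
(-0.1025, 0.095) [ 0.48430134 -0.04933621]
(-0.0875, -0.015) [ 0.48022387 -0.16027933]
(-0.0875, 0.075) [ 0.49565106 -0.0716114 ]
```

View pics/w1b.png

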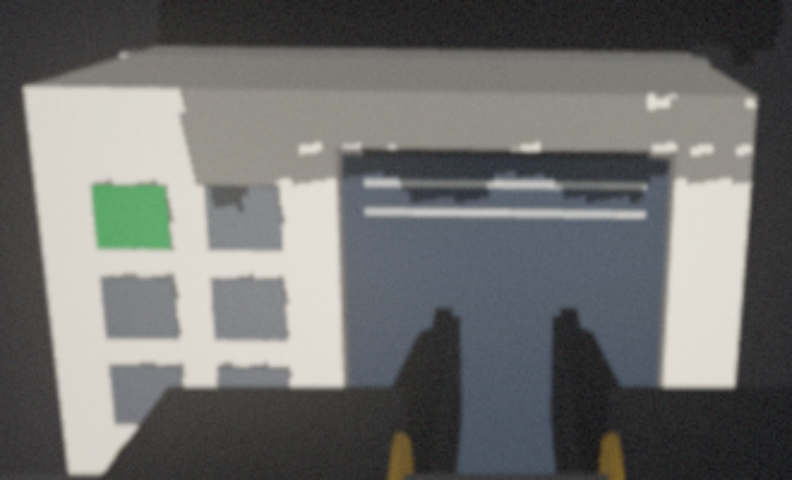

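Call:
jog_arm --pt "0 0.02 0 0 0 0 0" --pt "0 0.045 0 0 0 0 0" --pt "0 0.07 0 0 0 0 0" --pt "0 0.085 0 0 0 0 0" --pt "0 0.085 0 0 0 0 0"

```text
time_s: 1.75
position: [0.5084, -0.1188, 0.1855]
tool_rot: [-89.8, -0.0, 79.9]
ft_force: [-0.0, -0.4, 0.6]
gripper_width: 0.0002
```

```bash
cat > o.py <<'E'
from bench import arm
import numpy as np
s=arm.observe(); 
for k in("time_s","position","tool_rot","ft_force","wrist_torque","gripper_width"): print(k,np.round(s[k],4))
E
python3 o.py
```

```text
time_s 1.75
position [ 0.5084 -0.1188  0.1855]
tool_rot [-8.98034e+01 -3.82000e-02  7.99053e+01]
ft_force [-0.0424 -0.3513  0.6486]
wrist_torque [ 0.1506 -0.0753 -0.0422]
gripper_width 0.0002
```

Call:
jog_arm --pt "0 0.0004 0 0 0 0 0" --pt "0 0.0008 0 0 0 0 0" --pt "0 0.0012 0 0 0 0 0" --pt "0 0.0015 0 0 0 0 0"

```text
time_s: 2.15
position: [0.5092, -0.119, 0.1864]
tool_rot: [-90.1, 0.0, 80.1]
ft_force: [0.6, 0.6, -1.0]
gripper_width: 0.0008
```

Call:
jog_arm --pt "0 0.0003 0 0 0 0 0" --pt "0 0.0005 0 0 0 0 0"

```text
time_s: 2.35
position: [0.509, -0.119, 0.1854]
tool_rot: [-90.0, 0.0, 80.1]
ft_force: [-0.2, 0.3, 0.4]
gripper_width: 0.0006
```

Call:
jog_arm --pt "0 0.0003 0 0 0 0 0" --pt "0 0.0005 0 0 0 0 0"

```text
time_s: 2.55
position: [0.509, -0.119, 0.1847]
tool_rot: [-90.0, 0.0, 80.1]
ft_force: [-0.3, 0.7, 0.2]
gripper_width: 0.0003
```

Call:
jog_arm --pt "0 0.0005 0 0 0 0 0" --pt "0 0.001 0 0 0 0 0" --pt "0 0.0015 0 0 0 0 0" --pt "0 0.0015 0 0 0 0 0"

```text
time_s: 2.95
position: [0.509, -0.119, 0.1832]
tool_rot: [-90.0, -0.0, 80.1]
ft_force: [0.1, -0.2, -0.1]
gripper_width: 0.0004
```

Call:
jog_arm --pt "0 0.0005 0 0 0 0 0" --pt "0 0.0005 0 0 0 0 0"

```text
time_s: 3.15
position: [0.509, -0.119, 0.1827]
tool_rot: [-90.0, 0.0, 80.1]
ft_force: [0.3, -0.4, 0.4]
gripper_width: 0.0006
```

Call:
jog_arm --pt "0 0.0005 0 0 0 0 0" --pt "0 0.0005 0 0 0 0 0"

```text
time_s: 3.35
position: [0.509, -0.119, 0.1822]
tool_rot: [-90.0, 0.0, 80.1]
ft_force: [0.4, 0.3, -0.7]
gripper_width: 0.0006
```

Call:
jog_arm --pt "0 0.0005 0 0 0 0 0" --pt "0 0.0005 0 0 0 0 0"

```text
time_s: 3.55
position: [0.509, -0.119, 0.1817]
tool_rot: [-90.0, -0.0, 80.1]
ft_force: [0.4, 0.1, -0.6]
gripper_width: 0.0002
```

Call:
jog_arm --pt "0 0.0005 0 0 0 0 0" --pt "0 0.0005 0 0 0 0 0"

```text
time_s: 3.75
position: [0.509, -0.119, 0.1812]
tool_rot: [-90.0, -0.0, 80.1]
ft_force: [0.4, -1.0, 0.4]
gripper_width: 0.0005
```

Call:
jog_arm --pt "0 0.0003 0 0 0 0 0" --pt "0 0.0003 0 0 0 0 0"

```text
time_s: 3.95
position: [0.509, -0.119, 0.1809]
tool_rot: [-90.0, -0.0, 80.1]
ft_force: [0.2, 0.2, 0.7]
gripper_width: 0.0005
```

Call:
jog_arm --pt "0 0.0004 0 0 0 0 0" --pt "0 0.0004 0 0 0 0 0"

```text
time_s: 4.15
position: [0.509, -0.119, 0.1805]
tool_rot: [-90.0, -0.0, 80.1]
ft_force: [-0.1, 0.0, 0.1]
gripper_width: 0.0003
```

Call:
jog_arm --pt "0 0.0004 0 0 0 0 0" --pt "0 0.0004 0 0 0 0 0"

```text
time_s: 4.35
position: [0.509, -0.119, 0.1801]
tool_rot: [-90.0, -0.0, 80.1]
ft_force: [0.1, 0.6, -0.5]
gripper_width: 0.0005
```

Call:
jog_arm --pt "0 0.0003 0 0 0 0 0" --pt "0 0.0003 0 0 0 0 0"

```text
time_s: 4.55
position: [0.509, -0.119, 0.1798]
tool_rot: [-90.0, -0.0, 80.1]
ft_force: [0.4, -0.1, -0.2]
gripper_width: 0.0003
```

Call:
jog_arm --pt "0 0.0004 0 0 0 0 0" --pt "0 0.0004 0 0 0 0 0"

```text
time_s: 4.75
position: [0.509, -0.119, 0.1794]
tool_rot: [-90.0, -0.0, 80.1]
ft_force: [0.2, 0.3, 0.4]
gripper_width: 0.0004
```

Call:
jog_arm --pt "0 0.0004 0 0 0 0 0" --pt "0 0.0004 0 0 0 0 0"

```text
time_s: 4.95
position: [0.5091, -0.119, 0.1791]
tool_rot: [-90.0, 0.0, 80.1]
ft_force: [0.1, 0.6, 1.6]
gripper_width: 0.0003
```

Call:
jog_arm --pt "0 0.0004 0 0 0 0 0" --pt "0 0.0004 0 0 0 0 0"

```text
time_s: 5.15
position: [0.509, -0.119, 0.1788]
tool_rot: [-90.0, 0.0, 80.1]
ft_force: [-0.1, 0.5, 4.5]
gripper_width: 0.0006
```

Call:
jog_arm --pt "0 0.0004 0 0 0 0 0" --pt "0 0.0004 0 0 0 0 0"

```text
time_s: 5.35
position: [0.509, -0.119, 0.1786]
tool_rot: [-90.0, 0.0, 80.1]
ft_force: [-1.4, 1.0, 7.1]
gripper_width: 0.0006
```

Call:
jog_arm --pt "0 0.0002 0 0 0 0 0" --pt "0 0.0002 0 0 0 0 0"

```text
time_s: 5.55
position: [0.509, -0.119, 0.1785]
tool_rot: [-90.0, 0.0, 80.1]
ft_force: [-1.4, -0.2, 8.7]
gripper_width: 0.0007
```

Call:
jog_arm --pt "0 0.0002 0 0 0 0 0" --pt "0 0.0002 0 0 0 0 0"

```text
time_s: 5.75
position: [0.509, -0.119, 0.1784]
tool_rot: [-90.0, 0.0, 80.1]
ft_force: [-2.5, 1.4, 9.5]
gripper_width: 0.0003
```

Call:
jog_arm --pt "0 0 -0.001 0 0 0 0" --pt "0 0 -0.002 0 0 0 0" --pt "0 0 -0.003 0 0 0 0"

```text
time_s: 6.05
position: [0.5117, -0.1194, 0.1783]
tool_rot: [-90.0, -0.0, 80.1]
ft_force: [-3.9, 1.0, 9.8]
gripper_width: 0.0005
```

Call:
jog_arm --pt "0 0 -0.001 0 0 0 0" --pt "0 0 -0.002 0 0 0 0" --pt "0 0 -0.004 0 0 0 0"

```text
time_s: 6.35
position: [0.5156, -0.1201, 0.1783]
tool_rot: [-90.0, -0.0, 80.1]
ft_force: [-3.3, 1.4, 10.5]
gripper_width: 0.0002
```

Call:
jog_arm --pt "0 0 -0.003 0 0 0 0" --pt "0 0 -0.006 0 0 0 0" --pt "0 0 -0.009 0 0 0 0" --pt "0 0 -0.012 0 0 0 0" --pt "0 0 -0.015 0 0 0 0"

```text
time_s: 6.85
position: [0.5305, -0.1226, 0.1783]
tool_rot: [-90.0, -0.0, 80.1]
ft_force: [-3.8, 0.8, 10.0]
gripper_width: -0.0001
```

Call:
jog_arm --pt "0 0 -0.003 0 0 0 0" --pt "0 0 -0.006 0 0 0 0" --pt "0 0 -0.009 0 0 0 0" --pt "0 0 -0.012 0 0 0 0" --pt "0 0 -0.015 0 0 0 0"

```text
time_s: 7.35
position: [0.5453, -0.1252, 0.1783]
tool_rot: [-90.0, -0.0, 80.1]
ft_force: [-4.7, 1.4, 9.5]
gripper_width: 0.0003
```

Call:
jog_arm --pt "0 0 -0.003 0 0 0 0" --pt "0 0 -0.006 0 0 0 0" --pt "0 0 -0.009 0 0 0 0" --pt "0 0 -0.012 0 0 0 0" --pt "0 0 -0.015 0 0 0 0"

```text
time_s: 7.85
position: [0.5601, -0.1278, 0.1783]
tool_rot: [-90.0, -0.0, 80.1]
ft_force: [-4.8, 1.3, 9.9]
gripper_width: 0.0002
```

Call:
jog_arm --pt "0 0 -0.002 0 0 0 0" --pt "0 0 -0.004 0 0 0 0" --pt "0 0 -0.006 0 0 0 0" --pt "0 0 -0.008 0 0 0 0"

```text
time_s: 8.25
position: [0.5678, -0.1291, 0.1783]
tool_rot: [-90.0, -0.0, 80.1]
ft_force: [-8.5, 2.8, 10.0]
gripper_width: 0.0005
```

Call:
jog_arm --pt "0 0 -0.001 0 0 0 0" --pt "0 0 -0.002 0 0 0 0"

```text
time_s: 8.45
position: [0.5688, -0.1293, 0.1781]
tool_rot: [-89.8, -0.0, 80.1]
ft_force: [-9.7, 1.4, 13.1]
gripper_width: 0.0005
```

Call:
jog_arm --pt "0 0 -0.001 0 0 0 0" --pt "0 0 -0.001 0 0 0 0"

```text
time_s: 8.65
position: [0.5699, -0.1295, 0.1782]
tool_rot: [-89.8, -0.0, 80.1]
ft_force: [-9.5, 0.7, 12.8]
gripper_width: 0.0008
```

Call:
jog_arm --pt "0 -0.003 0 0 0 0 0" --pt "0 -0.02 0 0 0 0 0" --pt "0 -0.06 0.02 0 0 0 0.05" --pt "0 -0.1 0.06 0 0 0 0.095" --pt "0 -0.14 0.1 0 0 0 0.095"

```text
time_s: 9.15
position: [0.4807, -0.114, 0.3093]
tool_rot: [-90.0, -0.0, 80.1]
ft_force: [1.0, 0.0, 1.3]
gripper_width: 0.0193
```

```bash
python3 - <<'E'
from bench import arm
import cv2
print(arm.calibration("wrist")["T"].round(4).tolist())
for n in ["scene","wrist"]:
    im=arm.read_camera(n); cv2.imwrite(f"pics/{n}2.png",im[:,:,::-1])
    if n=="scene": cv2.imwrite("pics/s3.png",cv2.resize(im[190:320,115:250,::-1],None,fx=4,fy=4,interpolation=cv2.INTER_CUBIC))
E
python3 o.py
```

```text
[[0.172, 0.9489, 0.2645, 0.406], [0.9851, -0.1655, -0.0466, -0.1011], [-0.0004, 0.2686, -0.9633, 0.4018], [0.0, 0.0, 0.0, 1.0]]
time_s 9.25
position [ 0.4797 -0.1137  0.3127]
tool_rot [-9.03248e+01  6.62000e-02  8.01266e+01]
ft_force [ 0.0425 -0.0583 -0.7317]
wrist_torque [ 0.1068 -0.0508 -0.0034]
gripper_width 0.0274
```

View pics/wrist2.png

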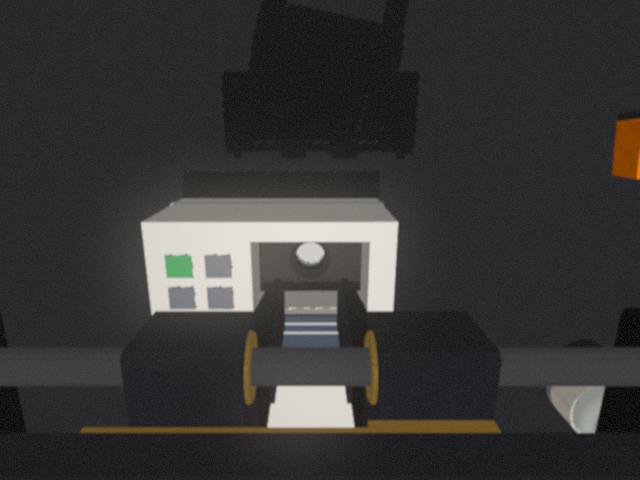

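View pics/s3.png

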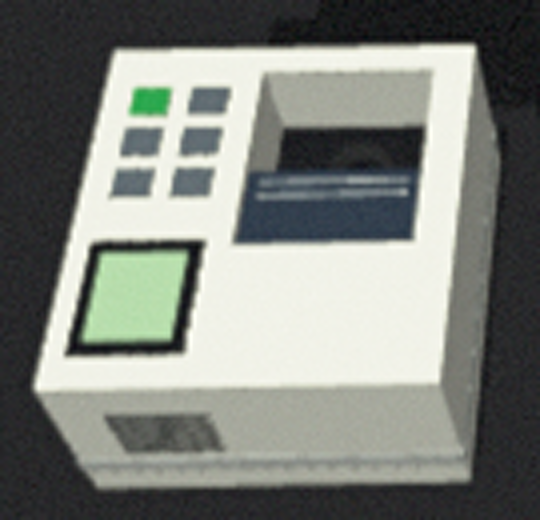

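```bash
python3 - <<'E'
from h import *
from bench import arm
cs=arm.calibration("scene");c=arm.calibration("wrist")
th=np.radians(-9.87);R=np.array([[np.cos(th),-np.sin(th)],[np.sin(th),np.cos(th)]])
o=np.array([.569,-.160])
f=lambda x,y:((x+.5)/4-.5+115,(y+.5)/4-.5+190)
for p in [(247,171),(419,171)]: print("edge p",(R.T@(onz(cs,*f(*p),.1015)[:2]-o)).round(4))
im=cv2.imread("pics/wrist2.png");cr=im[225:310,240:385]
cv2.imwrite("pics/w2b.png",cv2.resize(cr,None,fx=5,fy=5,interpolation=cv2.INTER_CUBIC))
g=cv2.cvtColor(im,cv2.COLOR_BGR2GRAY);m=np.zeros_like(g);m[243:275,290:335]=(g[243:275,290:335]>130)
N,_,st,ce=cv2.connectedComponentsWithStats(m)
for i in range(1,N):
    if st[i,4]>30: print(st[i],ce[i],onz(c,*ce[i],.030).round(4),R.T@(onz(c,*ce[i],.030)[:2]-o))
E
```

```text
edge p [-0.0236 -0.0166]
edge p [-0.022   0.0707]
[296 243  29  21 475] [310.10315789 252.58105263] [ 0.5207 -0.1218  0.03  ] [-0.05416808  0.02931183]
```

View pics/w2b.png

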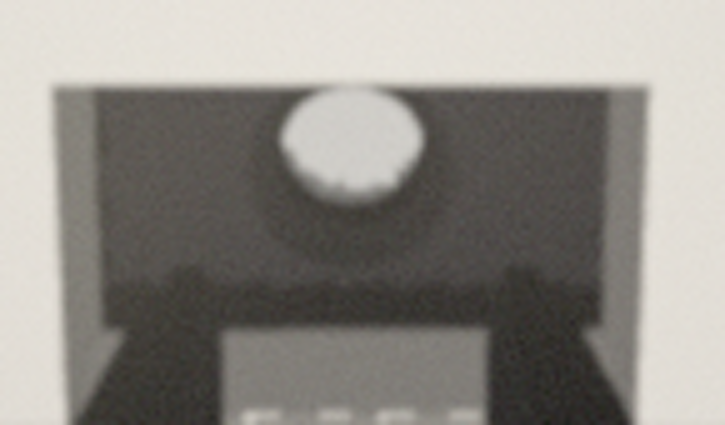

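```bash
python3 - <<'E'
from h import *
from bench import arm
cs=arm.calibration("scene");cd=arm.calibration("side")
print("red",tri(cs,(397.6,189.9),cd,(271.3,354.7)))
for a,b in [((373.8,195.2),(300.9,337.6)),((349.9,197.5),(327.3,317))]: print(tri(cs,a,cd,b))
for n,c,r in(("scene",cs,(320,140,460,260)),("side",cd,(160,280,380,470))):
    im=cv2.imread(f"pics/{n}0.png");h=cv2.cvtColor(im,cv2.COLOR_BGR2HSV)
    m=(h[:,:,0]>50)&(h[:,:,0]<75)&(h[:,:,1]>120)&(h[:,:,2]>50);k=np.zeros(m.shape,np.uint8);k[r[1]:r[3],r[0]:r[2]]=m[r[1]:r[3],r[0]:r[2]]
    N,_,st,ce=cv2.connectedComponentsWithStats(k)
    for i in range(1,N):
        if st[i,4]>30:print(n,st[i],onz(c,*ce[i],.03).round(3))
# scene rack orange
im=cv2.imread("pics/s2.png")
f=lambda x,y:((x+.5)/4-.5+320,(y+.5)/4-.5+150)
for p in [(62,182),(352,157),(368,217),(72,247)]: print("rackcorner",onz(cs,*f(*p),.032).round(4))
E
```

```text
red (array([0.48446428, 0.31807164, 0.05775368]), np.float64(0.004038554135204423))
(array([0.48101328, 0.26316532, 0.04777108]), np.float64(0.002448075089487185))
(array([0.47750376, 0.20773882, 0.04800169]), np.float64(0.002172597691717458))
scene [384 161  14  25 252] [0.406 0.324 0.03 ]
scene [389 215  15  24 258] [0.561 0.293 0.03 ]
side [233 314  20  42 617] [0.561 0.296 0.03 ]
side [307 380  21  49 754] [0.406 0.327 0.03 ]
rackcorner [0.4502 0.1785 0.032 ]
rackcorner [0.4636 0.35   0.032 ]
rackcorner [0.5091 0.3459 0.032 ]
rackcorner [0.4984 0.1742 0.032 ]
```

Call:
jog_arm --pt "0.042 0 0.002 0 0 0 0.05" --pt "0.085 0 0.005 0 0 0 0.05" --pt "0.128 0 0.007 0 0 0 0.05" --pt "0.17 0 0.009 0 0 0 0.05" --pt "0.213 0 0.012 0 0 0 0.05"

```text
time_s: 9.75
position: [0.5069, 0.0995, 0.3078]
tool_rot: [-90.0, 0.0, 80.1]
ft_force: [0.6, 0.3, -0.1]
gripper_width: 0.05
```

Call:
jog_arm --pt "0.042 0.01 0.002 0 0 0 0.05" --pt "0.085 0.02 0.005 0 0 0 0.05" --pt "0.128 0.03 0.007 0 0 0 0.05" --pt "0.17 0.04 0.009 0 0 0 0.05" --pt "0.213 0.05 0.012 0 0 0 0.05"

```text
time_s: 10.25
position: [0.5315, 0.3116, 0.2571]
tool_rot: [-90.0, 0.0, 80.1]
ft_force: [0.8, 0.0, -0.0]
gripper_width: 0.0499
```

Call:
jog_arm --pt "0 0 0 0 0 0 0.05" --pt "0 0 0 0 0 0 0.05"

```text
time_s: 10.45
position: [0.531, 0.3104, 0.2571]
tool_rot: [-89.9, 0.1, 80.2]
ft_force: [-0.1, -0.3, 0.1]
gripper_width: 0.0501
```

```bash
python3 - <<'E'
from bench import arm
from h import *
c=arm.calibration("wrist")
im=arm.read_camera("wrist")[:,:,::-1].copy(); cv2.imwrite("pics/wrist3.png",im)
h=cv2.cvtColor(im,cv2.COLOR_BGR2HSV)
m=(((h[:,:,0]<4)|(h[:,:,0]>174))&(h[:,:,1]>150)&(h[:,:,2]>60)).astype(np.uint8)
N,_,st,ce=cv2.connectedComponentsWithStats(m)
for i in range(1,N):
    if st[i,4]>60: print(st[i],ce[i],onz(c,*ce[i],.06))
E
python3 o.py
```

```text
[296 149  33  35 766] [312.67754569 164.59007833] [0.482339   0.31987741 0.06      ]
time_s 10.5
position [0.5311 0.3095 0.2577]
tool_rot [-8.99551e+01  4.44000e-02  8.01587e+01]
ft_force [-0.0403  0.0448 -0.2171]
wrist_torque [ 0.0773 -0.0327 -0.0305]
gripper_width 0.05
```

View pics/wrist3.png

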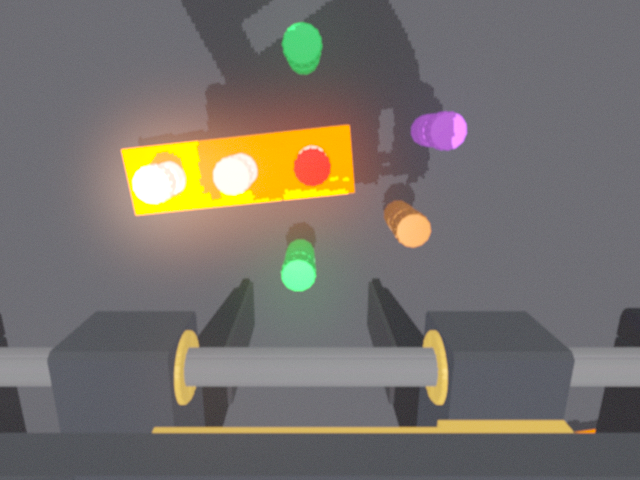

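```bash
python3 - <<'E'
from bench import arm
from h import *
c=arm.calibration("wrist")
p=onz(c,312.5,167.5,.066);print(p)
s=arm.observe();t=s["position"]
for q in (p,np.array([.484,.3185,.057])):
    d=q[:2]-t[:2]; print(d, "dx",d@[.1714,.985],"dz",d@[-.985,.1714], "dy to grip cap centre",t[2]-.059-.057)
E
```

```text
[0.48399599 0.31871944 0.066     ]
[-0.04711713  0.00919834] dx 0.0009844916458520022 dz 0.047986965555578145 dy to grip cap centre 0.1416764772736981
[-0.04711312  0.0089789 ] dx 0.0007690292455484611 dz 0.04794540471644715 dy to grip cap centre 0.1416764772736981
```

Call:
jog_arm --pt "0 0 0.02 0 0 0 0.045" --pt "0.001 0.01 0.048 0 0 0 0.045" --pt "0.001 0.04 0.048 0 0 0 0.045" --pt "0.001 0.06 0.048 0 0 0 0.045" --pt "0.001 0.06 0.048 0 0 0 0.045"

```text
time_s: 11.0
position: [0.4836, 0.3174, 0.1968]
tool_rot: [-89.8, 0.1, 80.0]
ft_force: [-0.1, 0.8, 0.0]
gripper_width: 0.0448
```

```bash
python3 o.py; python3 - <<'E'
from bench import arm
import cv2
im=arm.read_camera("side")[:,:,::-1]; cv2.imwrite("pics/side4.png",cv2.resize(im[150:450,140:440],None,fx=2,fy=2))
E
```

```text
time_s 11.0
position [0.4836 0.3174 0.1968]
tool_rot [-89.8494   0.1228  80.0489]
ft_force [-0.0857  0.8239  0.0251]
wrist_torque [ 0.0756 -0.0493  0.0952]
gripper_width 0.0448
```

View pics/side4.png

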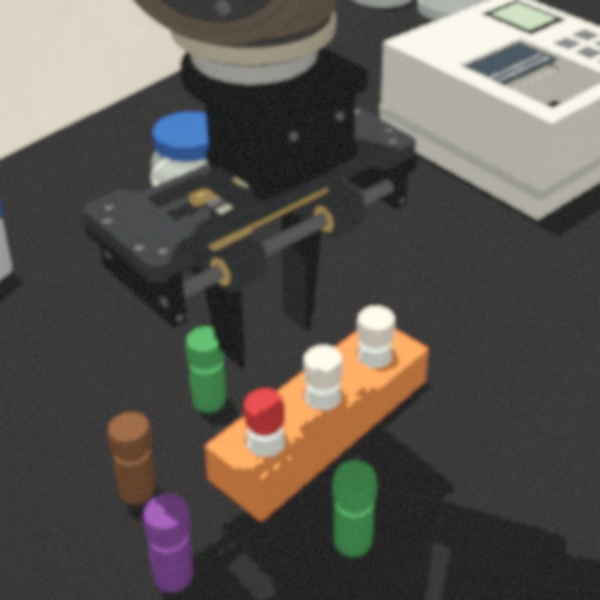

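Call:
jog_arm --pt "0.001 0.015 0 0 0 0 0.045" --pt "0.001 0.035 0 0 0 0 0.045" --pt "0.001 0.055 0 0 0 0 0.045" --pt "0.001 0.072 0 0 0 0 0.045" --pt "0.001 0.081 0 0 0 0 0.045"

```text
time_s: 11.55
position: [0.4848, 0.3193, 0.1177]
tool_rot: [-90.0, -0.0, 80.1]
ft_force: [0.0, -0.6, -0.2]
gripper_width: 0.0455
```

Call:
jog_arm --pt "0 0 0 0 0 0 0.045" --pt "0 0 0 0 0 0 0.035" --pt "0 0 0 0 0 0 0.02" --pt "0 0 0 0 0 0 0.015" --pt "0 0 0 0 0 0 0.015"

```text
time_s: 12.05
position: [0.4844, 0.3199, 0.1182]
tool_rot: [-90.1, -0.0, 80.1]
ft_force: [0.1, -0.7, 4.8]
gripper_width: 0.0244
```

```bash
python3 o.py; python3 - <<'E'
from bench import arm
import cv2
im=arm.read_camera("side")[:,:,::-1]; cv2.imwrite("pics/side5.png",cv2.resize(im[150:450,140:440],None,fx=2,fy=2))
E
```

```text
time_s 12.05
position [0.4844 0.3199 0.1182]
tool_rot [-9.00639e+01 -4.07000e-02  8.01344e+01]
ft_force [ 0.1451 -0.73    4.8472]
wrist_torque [ 0.0878 -0.1024  0.0013]
gripper_width 0.0244
```

View pics/side5.png

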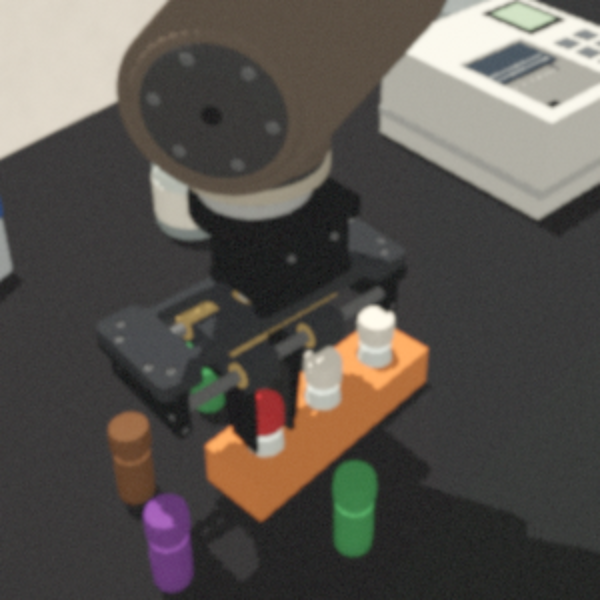

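Call:
jog_arm --pt "0 -0.01 0 0 0 0 0.015" --pt "0 -0.03 0 0 0 0 0.015" --pt "0 -0.06 0 0 0 0 0.015" --pt "0 -0.09 0 0 0 0 0.015" --pt "0 -0.12 0 0 0 0 0.015"

```text
time_s: 12.6
position: [0.4839, 0.3197, 0.2393]
tool_rot: [-90.0, 0.0, 80.1]
ft_force: [0.2, 0.4, -0.3]
gripper_width: 0.0247
```

```bash
python3 o.py; python3 - <<'E'
from bench import arm
import cv2
im=arm.read_camera("side")[:,:,::-1]; cv2.imwrite("pics/side6.png",cv2.resize(im[100:400,140:440],None,fx=2,fy=2))
E
```

```text
time_s 12.6
position [0.4839 0.3197 0.2393]
tool_rot [-8.99994e+01  4.40000e-03  8.01289e+01]
ft_force [ 0.1731  0.3583 -0.3467]
wrist_torque [ 0.1167 -0.0907 -0.0105]
gripper_width 0.0247
```

View pics/side6.png

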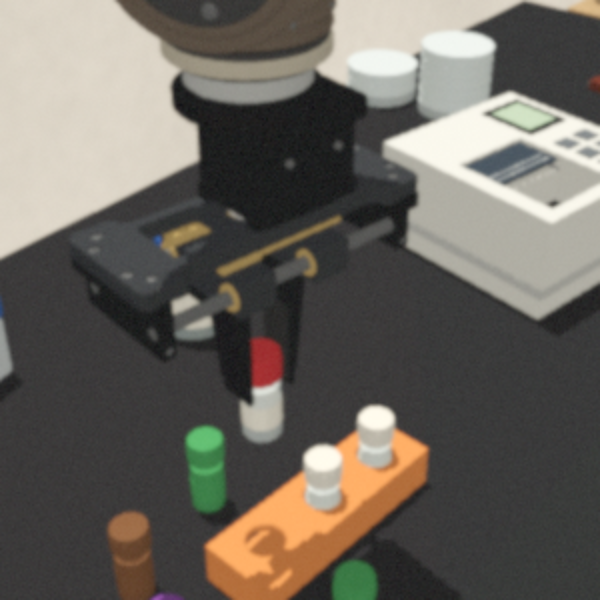

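Call:
jog_arm --pt "-0.02 -0.01 -0.005 0 0 0 0.015" --pt "-0.055 -0.02 -0.014 0 0 0 0.015" --pt "-0.09 -0.02 -0.023 0 0 0 0.015" --pt "-0.13 -0.02 -0.033 0 0 0 0.015" --pt "-0.17 -0.02 -0.043 0 0 0 0.015"

```text
time_s: 13.15
position: [0.4971, 0.1436, 0.2581]
tool_rot: [-90.0, -0.0, 80.2]
ft_force: [0.8, -0.5, -0.5]
gripper_width: 0.0242
```

Call:
jog_arm --pt "-0.04 0 -0.01 0 0 0 0.015" --pt "-0.08 0 -0.02 0 0 0 0.015" --pt "-0.12 0 -0.03 0 0 0 0.015" --pt "-0.16 0 -0.04 0 0 0 0.015" --pt "-0.19 0 -0.048 0 0 0 0.015"

```text
time_s: 13.65
position: [0.5119, -0.0526, 0.258]
tool_rot: [-90.0, 0.0, 80.1]
ft_force: [-0.1, -0.1, -0.4]
gripper_width: 0.0245
```

Call:
jog_arm --pt "-0.03 0 -0.008 0 0 0 0.015" --pt "-0.055 0 -0.014 0 0 0 0.015" --pt "-0.068 0 -0.0174 0 0 0 0.015" --pt "-0.068 0 -0.0174 0 0 0 0.015" --pt "-0.068 0 -0.0174 0 0 0 0.015"

```text
time_s: 14.15
position: [0.5174, -0.1198, 0.2576]
tool_rot: [-90.0, -0.0, 80.1]
ft_force: [0.2, 0.5, -0.2]
gripper_width: 0.0241
```

```bash
python3 o.py; python3 - <<'E'
from bench import arm
import cv2
print(arm.calibration("wrist")["T"].round(4).tolist())
for n in("scene","side","wrist"):
    im=arm.read_camera(n)[:,:,::-1]; cv2.imwrite(f"pics/{n}7.png",im)
a=cv2.imread("pics/scene7.png")[170:320,110:260];b=cv2.imread("pics/side7.png")[70:270,310:510]
cv2.imwrite("pics/c7.png",cv2.hconcat([cv2.resize(a,(400,400)),cv2.resize(b,(400,400))]))
E
```

```text
time_s 14.15
position [ 0.5174 -0.1198  0.2576]
tool_rot [-8.99852e+01 -1.54000e-02  8.01166e+01]
ft_force [ 0.2376  0.5075 -0.2178]
wrist_torque [ 0.1331 -0.0292 -0.0325]
gripper_width 0.0241
[[0.1723, 0.9488, 0.2646, 0.4427], [0.985, -0.1659, -0.0465, -0.1069], [-0.0003, 0.2687, -0.9632, 0.3502], [0.0, 0.0, 0.0, 1.0]]
```

View pics/c7.png

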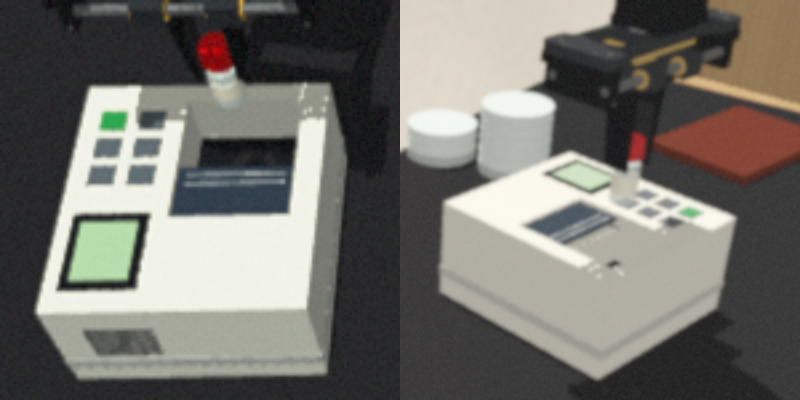

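View pics/wrist7.png

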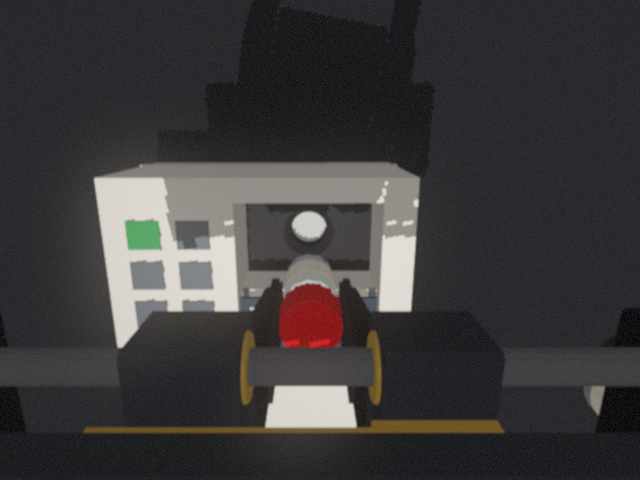

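```bash
python3 - <<'E'
from h import *
im=cv2.imread("pics/wrist7.png")[195:280,240:385]
im=cv2.convertScaleAbs(im,alpha=1.6)
cv2.imwrite("pics/w7b.png",cv2.resize(im,None,fx=5,fy=5,interpolation=cv2.INTER_CUBIC))
from bench import arm
c=arm.calibration("wrist")
# predicted circles
w=np.array([.5175,-.1206])
for z,r in((.056,.0175),(.048,.013),(.030,.013)):
    print(z,[proj(c,[w[0]+a*r,w[1]+b*r,z]).round(1).tolist() for a,b in((1,0),(-1,0),(0,1),(0,-1))])
print([proj(c,[x,y,.105]).round(1).tolist() for x,y in [(.480,-.160),(.4955,-.071)]])
E
```

```text
0.056 [[313.2, 255.7], [304.9, 209.7], [332.9, 229.0], [285.4, 237.0]]
0.048 [[312.1, 246.8], [306.1, 213.4], [326.4, 227.4], [292.0, 233.2]]
0.03 [[312.0, 240.4], [306.3, 208.7], [325.5, 222.0], [292.9, 227.5]]
[[232.6, 204.4], [384.7, 204.5]]
```

View pics/w7b.png

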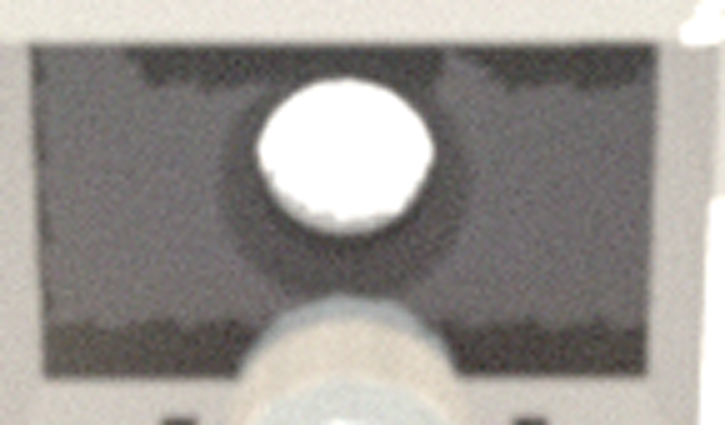

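```bash
python3 - <<'E'
from h import *
from bench import arm
c=arm.calibration("wrist");t=arm.observe()["position"]
im=cv2.imread("pics/wrist7.png");h=cv2.cvtColor(im,cv2.COLOR_BGR2HSV)
m=(((h[:,:,0]<4)|(h[:,:,0]>174))&(h[:,:,1]>150)&(h[:,:,2]>40)).astype(np.uint8)
N,_,st,ce=cv2.connectedComponentsWithStats(m)
for i in range(1,N):
    if st[i,4]>60: print(st[i],ce[i])
ax=t-[0,0,.059+.023]  # vial centre
for dz,r in((.03,.0125),(.012,.0125),(-.03,.012)):
    p=ax+[0,0,dz]; X=np.array([.1714,.985,0]);Z=np.array([-.985,.1714,0])
    print(dz,[proj(c,p+d*r).round(1).tolist() for d in (X,-X,Z,-Z)])
E
```

```text
[ 279  284   65   64 3445] [310.40870827 318.06066763]
0.03 [[343.7, 330.8], [278.2, 330.7], [311.0, 300.4], [310.9, 359.8]]
0.012 [[340.5, 310.5], [281.3, 310.5], [310.9, 282.8], [310.9, 337.2]]
-0.03 [[333.9, 275.9], [287.8, 275.8], [310.9, 253.8], [310.8, 297.3]]
```

Call:
jog_arm --pt "0 0.015 0 0 0 0 0.015" --pt "0 0.035 0 0 0 0 0.015" --pt "0 0.055 0 0 0 0 0.015" --pt "0 0.073 0 0 0 0 0.015" --pt "0 0.085 0 0 0 0 0.015"

```text
time_s: 14.8
position: [0.5174, -0.1196, 0.1715]
tool_rot: [-89.9, -0.0, 80.2]
ft_force: [0.3, -0.0, -1.2]
gripper_width: 0.0244
```

Call:
jog_arm --pt "0 0.001 0 0 0 0 0.015" --pt "0 0.003 0 0 0 0 0.015" --pt "0 0.005 0 0 0 0 0.015"

```text
time_s: 15.1
position: [0.5179, -0.1204, 0.1682]
tool_rot: [-90.1, 0.0, 80.1]
ft_force: [0.1, 0.8, -0.2]
gripper_width: 0.0245
```

Into the cone and bore, in small steps.

Call:
jog_arm --pt "0 0.002 0 0 0 0 0.015" --pt "0 0.004 0 0 0 0 0.015" --pt "0 0.006 0 0 0 0 0.015"

```text
time_s: 15.4
position: [0.5176, -0.1205, 0.1617]
tool_rot: [-90.0, 0.0, 80.1]
ft_force: [0.8, -0.4, -0.4]
gripper_width: 0.0244
```

Call:
jog_arm --pt "0 0.001 0 0 0 0 0.015" --pt "0 0.002 0 0 0 0 0.015" --pt "0 0.003 0 0 0 0 0.015"

```text
time_s: 15.7
position: [0.5176, -0.1205, 0.1585]
tool_rot: [-90.0, 0.0, 80.1]
ft_force: [-0.2, -0.3, -0.2]
gripper_width: 0.0243
```

Call:
jog_arm --pt "0 0.001 0 0 0 0 0.015" --pt "0 0.002 0 0 0 0 0.015" --pt "0 0.003 0 0 0 0 0.015"

```text
time_s: 16.0
position: [0.5176, -0.1205, 0.1555]
tool_rot: [-90.0, -0.0, 80.1]
ft_force: [-0.1, 0.8, -0.2]
gripper_width: 0.0245
```

In the bore without contact force (bottom expected near TCP z ≈ 0.142).

Call:
jog_arm --pt "0 0.002 0 0 0 0 0.015" --pt "0 0.004 0 0 0 0 0.015" --pt "0 0.006 0 0 0 0 0.015" --pt "0 0.008 0 0 0 0 0.015"

```text
time_s: 16.4
position: [0.5176, -0.1205, 0.1473]
tool_rot: [-90.0, -0.0, 80.1]
ft_force: [0.4, -0.2, -1.0]
gripper_width: 0.0241
```

Call:
jog_arm --pt "0 0.001 0 0 0 0 0.015" --pt "0 0.002 0 0 0 0 0.015" --pt "0 0.003 0 0 0 0 0.015"

```text
time_s: 16.7
position: [0.5176, -0.1204, 0.1445]
tool_rot: [-90.0, -0.0, 80.1]
ft_force: [-0.0, 0.1, -1.0]
gripper_width: 0.0247
```

Call:
jog_arm --pt "0 0.0005 0 0 0 0 0.015" --pt "0 0.001 0 0 0 0 0.015"

```text
time_s: 16.9
position: [0.5176, -0.1205, 0.1435]
tool_rot: [-90.0, 0.0, 80.1]
ft_force: [-0.2, 0.3, 0.3]
gripper_width: 0.0245
```

Call:
jog_arm --pt "0 0.0005 0 0 0 0 0.015" --pt "0 0.001 0 0 0 0 0.015"

```text
time_s: 17.1
position: [0.5176, -0.1204, 0.1426]
tool_rot: [-90.0, -0.0, 80.1]
ft_force: [0.3, -0.3, -0.1]
gripper_width: 0.0241
```

Call:
jog_arm --pt "0 0.0005 0 0 0 0 0.015" --pt "0 0.0005 0 0 0 0 0.015"

```text
time_s: 17.3
position: [0.5177, -0.1205, 0.1423]
tool_rot: [-90.0, 0.0, 80.1]
ft_force: [0.2, -0.1, 3.2]
gripper_width: 0.0246
```

Call:
jog_arm --pt "0 0.0005 0 0 0 0 0.015" --pt "0 0.0005 0 0 0 0 0.015"

```text
time_s: 17.5
position: [0.5178, -0.1206, 0.1422]
tool_rot: [-90.1, 0.0, 80.1]
ft_force: [-1.6, 0.4, 8.7]
gripper_width: 0.0245
```

Call:
jog_arm --pt "0 0.0005 0 0 0 0 0.015" --pt "0 0.0005 0 0 0 0 0.015"

```text
time_s: 17.7
position: [0.5179, -0.1206, 0.1422]
tool_rot: [-90.1, 0.0, 80.1]
ft_force: [-2.1, -0.5, 14.6]
gripper_width: 0.0247
```

Call:
jog_arm --pt "0 -0.0011 0 0 0 0 0.015" --pt "0 -0.0011 0 0 0 0 0.03" --pt "0 -0.0011 0 0 0 0 0.036" --pt "0 -0.0011 0 0 0 0 0.036" --pt "0 -0.0011 0 0 0 0 0.036"

```text
time_s: 18.2
position: [0.5176, -0.1205, 0.142]
tool_rot: [-90.0, -0.0, 80.1]
ft_force: [0.7, -0.6, -0.1]
gripper_width: 0.036
```

Call:
jog_arm --pt "0 -0.003 0 0 0 0 0.036" --pt "0 -0.015 0 0 0 0 0.036" --pt "0 -0.04 0 0 0 0 0.036" --pt "0 -0.075 0 0 0 0 0.036" --pt "0 -0.11 -0.02 0 0 0 0.03"

```text
time_s: 18.7
position: [0.5359, -0.1235, 0.2543]
tool_rot: [-89.9, -0.0, 80.1]
ft_force: [0.8, -0.7, 0.5]
gripper_width: 0.0324
```

```bash
python3 o.py; python3 - <<'E'
from bench import arm
from h import *
c=arm.calibration("wrist")
for n in("scene","side","wrist"):
    im=arm.read_camera(n)[:,:,::-1]; cv2.imwrite(f"pics/{n}8.png",im)
a=cv2.imread("pics/scene8.png")[170:320,110:260];b=cv2.imread("pics/side8.png")[70:270,310:510]
cv2.imwrite("pics/c8.png",cv2.hconcat([cv2.resize(a,(400,400)),cv2.resize(b,(400,400))]))
im=cv2.imread("pics/wrist8.png");h=cv2.cvtColor(im,cv2.COLOR_BGR2HSV)
m=(((h[:,:,0]<4)|(h[:,:,0]>174))&(h[:,:,1]>150)&(h[:,:,2]>40)).astype(np.uint8)
N,_,st,ce=cv2.connectedComponentsWithStats(m)
for i in range(1,N):
    if st[i,4]>60: print(st[i],ce[i],onz(c,*ce[i],.087))
E
```

```text
time_s 18.7
position [ 0.5359 -0.1235  0.2543]
tool_rot [-8.99162e+01 -1.42000e-02  8.01181e+01]
ft_force [ 0.8394 -0.6914  0.4673]
wrist_torque [ 0.1634 -0.0674 -0.0383]
gripper_width 0.0324
[ 291  187   40   42 1292] [310.16640867 207.2004644 ] [ 0.51050765 -0.11943007  0.087     ]
```

View pics/c8.png

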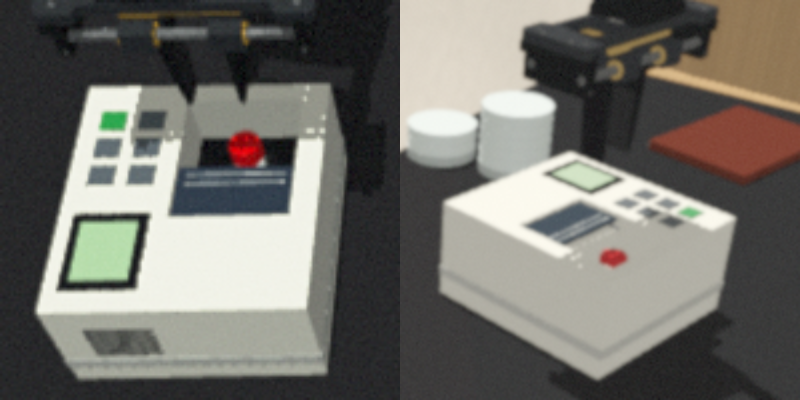

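View pics/wrist8.png

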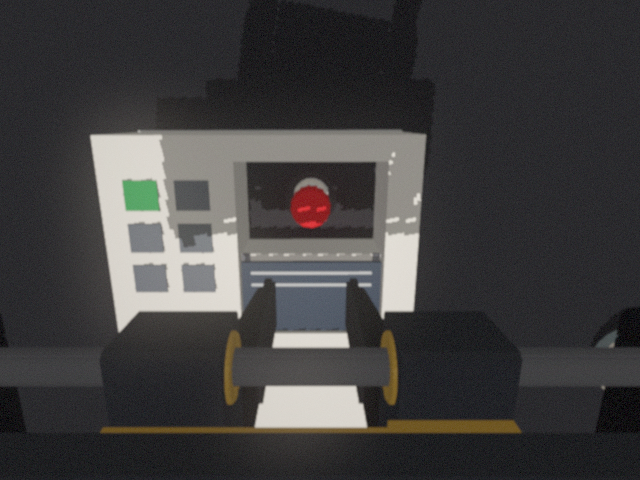

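```bash
python3 o.py; python3 - <<'E'
from bench import arm
from h import *
c=arm.calibration("wrist")
im=arm.read_camera("wrist")[:,:,::-1].copy(); cv2.imwrite(f"pics/wrist9.png",im)
h=cv2.cvtColor(im,cv2.COLOR_BGR2HSV)
m=(((h[:,:,0]<4)|(h[:,:,0]>174))&(h[:,:,1]>150)&(h[:,:,2]>40)).astype(np.uint8)
N,_,st,ce=cv2.connectedComponentsWithStats(m)
for i in range(1,N):
    if st[i,4]>60: print(st[i],ce[i])
for z in(.09,.072):
    print([proj(c,[.5176+a*.0125,-.1205+b*.0125,z]).round(1).tolist() for a,b in((1,0),(-1,0),(0,1),(0,-1))])
E
```

```text
time_s 18.85
position [ 0.5383 -0.1241  0.2549]
tool_rot [-9.02985e+01  5.24000e-02  8.01393e+01]
ft_force [ 0.2338  0.6551 -0.7324]
wrist_torque [ 0.0762 -0.0372  0.0605]
gripper_width 0.0303
[ 290  191   41   42 1320] [309.6719697 211.4780303]
[[314.5, 232.7], [307.7, 194.2], [330.8, 210.3], [291.5, 217.0]]
[[314.3, 225.9], [307.9, 189.7], [329.6, 204.9], [292.7, 211.2]]
```

Call:
jog_arm --pt "0 0 -0.02 0 0 0 0" --pt "0 0.02 -0.0345 0 0 0 0" --pt "0 0.045 -0.0345 0 0 0 0" --pt "0 0.065 -0.0345 0 0 0 0" --pt "0 0.0715 -0.0345 0 0 0 0"

```text
time_s: 19.4
position: [0.5698, -0.1294, 0.178]
tool_rot: [-89.7, -0.0, 80.1]
ft_force: [-6.8, 2.0, 14.7]
gripper_width: 0.001
```

Call:
jog_arm --pt "0 0 0 0 0 0 0" --pt "0 0 0 0 0 0 0"

```text
time_s: 19.6
position: [0.571, -0.1297, 0.1806]
tool_rot: [-90.0, -0.0, 80.1]
ft_force: [-0.3, -0.1, 0.1]
gripper_width: 0.0005
```

Call:
jog_arm --pt "0 0.0004 0 0 0 0 0" --pt "0 0.0008 0 0 0 0 0" --pt "0 0.0008 0 0 0 0 0"

```text
time_s: 19.9
position: [0.5713, -0.1298, 0.1801]
tool_rot: [-90.0, 0.0, 80.1]
ft_force: [1.2, -0.7, 0.1]
gripper_width: 0.0009
```

Call:
jog_arm --pt "0 0.0004 0 0 0 0 0" --pt "0 0.0004 0 0 0 0 0"

```text
time_s: 20.1
position: [0.5713, -0.1298, 0.1795]
tool_rot: [-90.0, -0.0, 80.1]
ft_force: [0.2, -0.2, -0.3]
gripper_width: 0.0004
```

Call:
jog_arm --pt "0 0.0004 0 0 0 0 0" --pt "0 0.0004 0 0 0 0 0"

```text
time_s: 20.3
position: [0.5713, -0.1298, 0.1791]
tool_rot: [-90.0, 0.0, 80.1]
ft_force: [-1.3, 0.6, 1.4]
gripper_width: 0.0002
```

Call:
jog_arm --pt "0 0.0004 0 0 0 0 0" --pt "0 0.0004 0 0 0 0 0"

```text
time_s: 20.5
position: [0.5713, -0.1298, 0.1789]
tool_rot: [-90.0, 0.0, 80.1]
ft_force: [-0.8, -0.4, 3.8]
gripper_width: 0.0001
```

Call:
jog_arm --pt "0 0.0004 0 0 0 0 0" --pt "0 0.0004 0 0 0 0 0"

```text
time_s: 20.7
position: [0.5713, -0.1298, 0.1786]
tool_rot: [-90.0, 0.0, 80.1]
ft_force: [-1.2, 0.4, 6.3]
gripper_width: 0.0008
```

Call:
jog_arm --pt "0 0.0002 0 0 0 0 0" --pt "0 0.0002 0 0 0 0 0"

```text
time_s: 20.9
position: [0.5713, -0.1298, 0.1785]
tool_rot: [-90.0, 0.0, 80.1]
ft_force: [-1.8, 0.9, 7.3]
gripper_width: 0.0005
```

Call:
jog_arm --pt "0 0.0002 0 0 0 0 0" --pt "0 0.0003 0 0 0 0 0"

```text
time_s: 21.1
position: [0.5713, -0.1298, 0.1784]
tool_rot: [-90.0, 0.0, 80.1]
ft_force: [-2.9, 0.7, 8.9]
gripper_width: 0.0007
```

Call:
jog_arm --pt "0 0 0.001 0 0 0 0" --pt "0 0 0.002 0 0 0 0" --pt "0 0 0.004 0 0 0 0"

```text
time_s: 21.4
position: [0.5686, -0.1294, 0.1787]
tool_rot: [-90.3, 0.0, 80.1]
ft_force: [4.9, 0.4, 5.6]
gripper_width: 0.0001
```

Call:
jog_arm --pt "0 0 0.002 0 0 0 0" --pt "0 0 0.004 0 0 0 0" --pt "0 0 0.006 0 0 0 0"

```text
time_s: 21.7
position: [0.5626, -0.1284, 0.1786]
tool_rot: [-90.2, 0.0, 80.1]
ft_force: [4.3, 1.7, 6.0]
gripper_width: 0.0003
```

Call:
jog_arm --pt "0 0.0003 0 0 0 0 0" --pt "0 0.0005 0 0 0 0 0"

```text
time_s: 21.9
position: [0.5625, -0.1283, 0.1783]
tool_rot: [-90.2, 0.0, 80.1]
ft_force: [1.8, 1.3, 10.4]
gripper_width: 0.0003
```

Call:
jog_arm --pt "0 0 0.001 0 0 0 0" --pt "0 0 0.002 0 0 0 0" --pt "0 0 0.003 0 0 0 0"

```text
time_s: 22.2
position: [0.5599, -0.1278, 0.1784]
tool_rot: [-90.3, 0.0, 80.1]
ft_force: [5.4, 0.9, 9.8]
gripper_width: 0.0005
```

Call:
jog_arm --pt "0 0 0.003 0 0 0 0" --pt "0 0 0.006 0 0 0 0" --pt "0 0 0.009 0 0 0 0" --pt "0 0 0.012 0 0 0 0" --pt "0 0 0.015 0 0 0 0"

```text
time_s: 22.7
position: [0.545, -0.1253, 0.1784]
tool_rot: [-90.3, 0.0, 80.1]
ft_force: [4.7, 1.0, 8.3]
gripper_width: 0.0002
```

Call:
jog_arm --pt "0 0 0.003 0 0 0 0" --pt "0 0 0.006 0 0 0 0" --pt "0 0 0.009 0 0 0 0" --pt "0 0 0.012 0 0 0 0" --pt "0 0 0.015 0 0 0 0"

```text
time_s: 23.2
position: [0.5303, -0.1228, 0.1784]
tool_rot: [-90.3, 0.0, 80.1]
ft_force: [4.9, 1.8, 8.0]
gripper_width: 0.0008
```

Call:
jog_arm --pt "0 0 0.003 0 0 0 0" --pt "0 0 0.006 0 0 0 0" --pt "0 0 0.009 0 0 0 0" --pt "0 0 0.012 0 0 0 0"

```text
time_s: 23.6
position: [0.5185, -0.1207, 0.1784]
tool_rot: [-90.3, 0.0, 80.1]
ft_force: [4.2, -0.0, 8.7]
gripper_width: 0.0005
```

```bash
python3 - <<'E'
from bench import arm
import cv2
im=arm.read_camera("scene")[:,:,::-1]; cv2.imwrite("pics/sc10.png",cv2.resize(im[190:320,115:250],None,fx=4,fy=4,interpolation=cv2.INTER_CUBIC))
E
```

```text
(no output)
```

View pics/sc10.png

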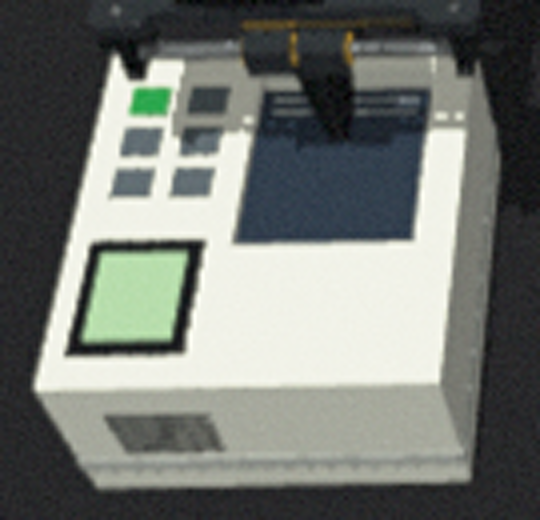

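Call:
jog_arm --pt "0 0 0.002 0 0 0 0" --pt "0 0 0.004 0 0 0 0" --pt "0 0 0.006 0 0 0 0"

```text
time_s: 23.95
position: [0.5126, -0.1197, 0.1784]
tool_rot: [-90.3, 0.0, 80.1]
ft_force: [3.9, 0.8, 8.5]
gripper_width: 0.0003
```

Call:
jog_arm --pt "0 0 0.001 0 0 0 0" --pt "0 0 0.001 0 0 0 0"

```text
time_s: 24.15
position: [0.5115, -0.1195, 0.1783]
tool_rot: [-90.3, 0.0, 80.1]
ft_force: [3.5, 0.5, 9.5]
gripper_width: 0.0006
```

Call:
jog_arm --pt "0 0 0.001 0 0 0 0" --pt "0 0 0.001 0 0 0 0"

```text
time_s: 24.35
position: [0.5106, -0.1194, 0.1783]
tool_rot: [-90.3, 0.0, 80.1]
ft_force: [3.5, 0.8, 9.0]
gripper_width: 0.0005
```

Call:
jog_arm --pt "0 0 0.001 0 0 0 0" --pt "0 0 0.001 0 0 0 0"

```text
time_s: 24.55
position: [0.5096, -0.1192, 0.1783]
tool_rot: [-90.3, 0.0, 80.1]
ft_force: [3.9, 1.0, 8.9]
gripper_width: 0.0005
```

Call:
jog_arm --pt "0 0 0.001 0 0 0 0" --pt "0 0 0.001 0 0 0 0"

```text
time_s: 24.75
position: [0.509, -0.1192, 0.1784]
tool_rot: [-90.3, 0.0, 80.1]
ft_force: [5.9, 0.9, 8.9]
gripper_width: 0.0006
```

Call:
jog_arm --pt "0 0 0.001 0 0 0 0" --pt "0 0 0.001 0 0 0 0"

```text
time_s: 24.95
position: [0.5081, -0.119, 0.1784]
tool_rot: [-90.4, 0.0, 80.1]
ft_force: [5.8, 0.1, 8.3]
gripper_width: 0.0001
```

Call:
jog_arm --pt "0 0 0.001 0 0 0 0" --pt "0 0 0.001 0 0 0 0"

```text
time_s: 25.15
position: [0.5071, -0.1189, 0.1784]
tool_rot: [-90.4, 0.1, 80.1]
ft_force: [5.8, 0.3, 8.0]
gripper_width: 0.0003
```

Call:
jog_arm --pt "0 0 0.001 0 0 0 0" --pt "0 0 0.001 0 0 0 0"

```text
time_s: 25.35
position: [0.5061, -0.1187, 0.1784]
tool_rot: [-90.4, 0.1, 80.1]
ft_force: [6.1, -0.6, 7.5]
gripper_width: 0.0006
```

Call:
jog_arm --pt "0 -0.002 0 0 0 0 0" --pt "0 -0.015 0 0 0 0 0" --pt "0 -0.04 0 0 0 0 0" --pt "0 -0.07 -0.01 0 0 0 0" --pt "0 -0.1 -0.03 0 0 0 0"

```text
time_s: 25.85
position: [0.5332, -0.1231, 0.2782]
tool_rot: [-89.9, -0.0, 80.1]
ft_force: [1.0, -1.0, -0.6]
gripper_width: 0.0007
```

Call:
jog_arm --pt "0.04 -0.01 0 0 0 0 0" --pt "0.08 -0.02 0 0 0 0 0" --pt "0.12 -0.02 0 0 0 0 0" --pt "0.12 -0.02 0 0 0 0 0"

```text
time_s: 26.25
position: [0.5545, -0.0015, 0.2973]
tool_rot: [-90.0, -0.0, 80.3]
ft_force: [-0.3, -0.1, -0.1]
gripper_width: 0.0001
```

```bash
python3 o.py; python3 - <<'E'
from bench import arm
import cv2
for n in("scene","side"):
    im=arm.read_camera(n)[:,:,::-1]; cv2.imwrite(f"pics/{n}11.png",im)
a=cv2.imread("pics/scene11.png")[190:320,115:250]
cv2.imwrite("pics/sc11.png",cv2.resize(a,None,fx=4,fy=4,interpolation=cv2.INTER_CUBIC))
E
```

```text
time_s 26.25
position [ 0.5545 -0.0015  0.2973]
tool_rot [-9.00034e+01 -3.57000e-02  8.03245e+01]
ft_force [-0.3472 -0.0716 -0.1237]
wrist_torque [ 0.1019 -0.0555 -0.0219]
gripper_width 0.0001
```

View pics/sc11.png

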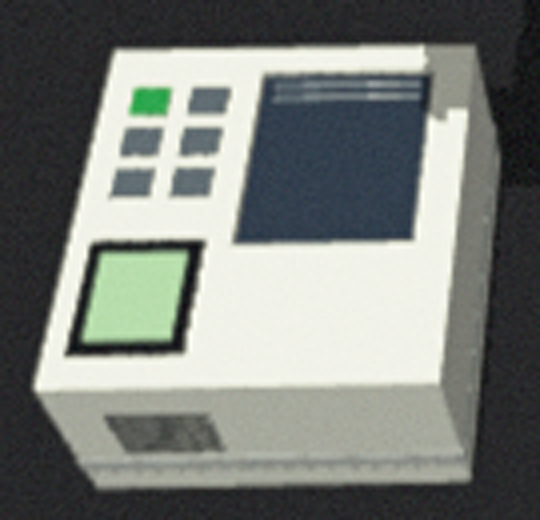

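View pics/side11.png

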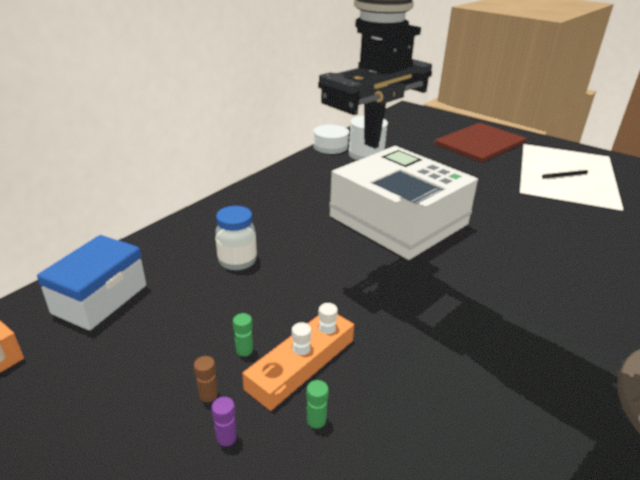

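```bash
python3 - <<'E'
import cv2
a=cv2.imread("pics/scene0.png",0);b=cv2.imread("pics/scene11.png",0)
print(a[205:220,192:212].mean(1).round()); print(b[205:220,192:212].mean(1).round())
a=cv2.imread("pics/scene0.png");b=cv2.imread("pics/scene11.png")
f=lambda i:cv2.resize(i[200:225,175:230],None,fx=7,fy=7)
cv2.imwrite("pics/cmp.png",cv2.vconcat([f(a),f(b)]))
E
```

```text
[241. 239. 215. 166. 133.  82. 116. 123.  78. 116. 125.  74.  60.  60.
  61.]
[241. 240. 216. 134.  77. 117. 122.  77. 116. 124.  72.  60.  60.  61.
  61.]
```

View pics/cmp.png

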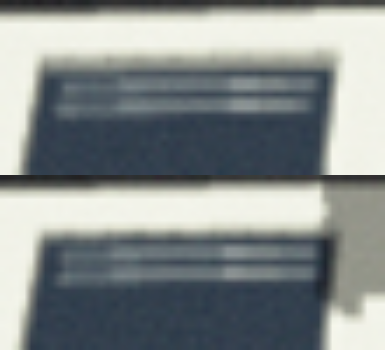

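```bash
python3 - <<'E'
from bench import arm
print(arm.finish_job())
E
```

```text
the job is handed in; nothing more can be done
None
```

The sequence is finished and the job is handed in at 26 s. One force reading may have broken the 16 N limit on the cover; I can't tell, because the hand-in gives no verdict.

**What I did:**
- I slid the cover open with the closed fingertips until it met its stop.
- I lifted the red-capped vial from the rack and lowered it upright until it touched the bottom. That contact was at the expected height (TCP z 0.142 m), with about 15 N on the wrist at most. Then I let go of it.
- I slid the cover back until the tangential force rose from about 4 to 6 N at the stop.

**Checks that passed:**
- **Vial:** after release, its cap was within about 3 px of where a vial standing upright on the well's axis should appear. I did not look at it again once the cover was shut.
- **Cover:** its stripes now sit about 1 px (2–3 mm) nearer the front than in the first picture. So it is at least as far shut as at the start and appears to have begun slightly ajar.
- **Other vials, jar and look-alikes:** they look unmoved in the last side view. I judged this by eye and did not measure it.
- **Arm:** it is clear of everything.

**Checks of concern:**
- **Closing:** my approach to the cover came down too far and overshot. It gave one wrist reading of about 16.3 N, with sensor noise of about 1 N, which is right at the limit and may have passed it.
- **Opening:** I pushed about 2 mm too far at the end stop, where the reading was about 16 N.

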